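Put a mended notebook to press and put the mending things away

TASK

I have just mended the green notebook: lay it flat and square in the middle of the little press's base between the two posts, lower the press board flat onto it with its end notches over the posts, and set the stone on the middle of the board as a weight. Then clear up: stand the glue stick in the block's free well to the left of the ink bottle and the thread reel in the free well to the right of it, left and right as you face the desk. Leave the ink bottle in its well and do not push the eraser or the black clip about.

Things in the scene. Friction and masses are not known exactly. Their poses are not given: they have to be found in the camera images.
- notebook: green pocket notebook lying flat, 68 x 107 x 9 mm (x, y, z), 55 g; origin at the centre of its underside, y along its length. Grip it across its 68 mm width.
- press_board: loose press board of pale wood lying flat, 80 x 170 x 12 mm (x, y, z), 120 g; origin at the centre of its underside, y along its length. Its middle 62 mm are cut back to 64 mm wide: grip it there across x. Each end has an open notch, 17 mm wide, from y = 65 mm out to the end at 85 mm, that fits round a post of the press. Both ends are alike: either way round will do.
- stone: smooth grey beach stone used as a weight, 52 x 68 x 31 mm (x, y, z), about 0.15 kg; origin at the centre of its underside, y along its length. Grip it across its 52 mm width at half height.
- glue_stick: glue stick standing upright, round, 22 mm across and 90 mm tall, white cap and red lower half, 22 g; origin at the centre of its underside.
- thread_reel: small reel of red thread standing upright, round, 28 mm across and 35 mm tall, 14 g; origin at the centre of its underside.
- ink_bottle: dark ink bottle with a black cap, 43 mm across and 58 mm tall, standing in the middle well of the block; origin at the centre of its underside. It stays there.
- press: base of the drying press, fixed: brown wooden board 92 x 196 x 14 mm (x, y, z) with a cork pad in the middle and two upright round steel posts 9 mm thick at y = +74 and -74 mm (x = 0), whose tops are 62 mm above the desk (48 mm above the board); origin at the centre of its underside, y along its length.
- block: dark wooden block, fixed, 62 x 190 x 22 mm (x, y, z), turned at most 0.2 rad, with three round wells 12 mm deep in its top (floor 10 mm above the desk): the middle one, 50 mm across, holds the ink bottle; those at y = +62 mm (left as one faces the desk) and y = -62 mm (right), 36 mm across, are empty. Origin at the centre of its underside, y along its length.
- eraser: blue and white eraser, 21 x 52 x 12 mm, lying on the desk; a bystander. Origin at the centre of its underside.
- clip: black bulldog clip with wire handles, 62 x 32 x 16 mm, lying on the desk; a bystander. Origin at the centre of its underside.
There are look-alikes about, which are no part of the job. What is shaped like the ink_bottle but turquoise is not meant.

How it is judged:
By the outcome, as a careful person would: the job done as asked, in the order asked, and still so for the second after the job is handed in, with the robot touching nothing.
It also fails if it takes over 120 s, if anything falls off the work surface, if the arm or the gripper's body presses on something with over 40 N, if the wrist force passes 120 N, or if a joint passes its speed limit or range.

ROBOT

A 7-joint arm with a two-finger parallel gripper is mounted at the origin on a cart in front of the work surface, level with it; the furniture and walls round the work are solid. World frame = base frame: x ahead of the robot, y to its left, z up, the work surface at z = 0. Lengths are in m, angles in degrees, forces in N, time in s.
With the tool pointing down it reaches from about 0.425 to 0.875 m from the base axis. Payload 4.7 kg.
Tool frame: the origin (TCP) lies midway between the tips of the shut fingers; the grasp point (between the pads) lies 19 mm behind it; z points along the fingers, y is the line along which they close (so a half turn about z gives the same grasp; the last joint's range is limited). The gripper opens to 87 mm and grips with 3 to 60 N. Pads are 19 mm wide; open, the fingers measure 117 mm over their backs; the gripper's body (75 mm by 190 mm) begins 51 mm behind the grasp point.
Start: joints at [65.323, 18.392, -4.016, 83.108, 1.295, 78.541, -3.26], TCP at [0.28, -0.587, 0.223] pointing down, gripper open.
Joint ranges: [-163.93, 163.93], [-17.29, 119.83], [-79.2, 71.16], [3.27, 140.29], [-89.18, 269.18], [5.43, 117.66], [-154.24, 154.24]. Speed limits (degrees/s): [147.25, 147.25, 180, 180, 180, 180, 180].

INTERFACE

Orientations are given as [roll, pitch, yaw] about the fixed x, y, z axes, in that order (R = Rz(yaw) Ry(pitch) Rx(roll)).
In Python, from cell import env gives the robot as it stands. The module is installed in compiled form; this text tells all that it offers.
- The arm moves only by the tool step_arm, never from a script. Its argument "rows" is a list of rows, each an object with "angular": the turn, a rotation vector about the tool's x, y, z in units of pi rad (1.0 is pi rad), a list of three; "slide": the shift along the tool's x, y, z in units of 500 mm (1.0 is 500 mm), a list of three; "jaw": the opening, from 0 (shut) to 1 (fully open). A call has 1 to 10 rows; each row shifts and turns the commanded pose from where the row before left it, along the tool's axes as they then stand; what a row does not reach is not made up. A row lasts 1/8 s, in which the tool goes at most 62.5 mm and 10.7 degrees, less where a joint would pass 70% of its speed; a pose out of reach is approached as far as the arm can. A call with a number of a shift or a turn outside -1 to 1 is refused whole. A call with a gripper value outside its range is refused whole. The fingers move at their own pace and stop on an object; "newtons" is the grip in N (left out, the last holds). Time passes only in rows, so rows that do not move let the fingers close. It gives the time, the measured TCP pose, the force, the opening and the grip force at its end, in the units of the state.
- env.get_obs(): the state, without advancing time (a new reading comes with each control period).
- env.read_camera(name): name is "scene" or "top" or "wrist"; returns the picture (400x640x3 uint8, red, green, blue); there is no depth.
- env.camera_info(name): a dict with "fx", "fy", "cx", "cy" (pixels), "R" (3x3) and "t" (3): a world point X has camera coordinates R X + t. Camera axes: x right, y down, z forward; pixel columns grow to the right and rows downward; lengths in m; the calibration is good to about 2 mm. A picture is of the moment at which its call begins: read the wrist's pose just before it. camera_info takes no time and is no camera call; for the wrist camera it gives the pose at the moment of the call.
- env.sign_off(): hands the job in; it is judged then, once.
The state is a dict: "time_s": time; "qpos": joint angles; "joint_velocities": joint speeds; "effort": joint torques, N m; "tool_pos": TCP position; "tool_rot": TCP orientation; "force": force on the tool from outside, world axes, zero at the start; "wrist_torque": the same for the moment, N m; "grip_width": finger opening in m; "grasp_force": force on a finger pad.
Only numpy, scipy, OpenCV 4.12 (cv2) and the standard library are available. Lean on these libraries where they do the work, as an engineer would, in place of code of your own. Each camera call takes 0.05 s, during which the arm holds its last target. There are 200 camera calls.

## Working session

There is one attempt and no reset: what is moved stays moved. The work goes in short steps, Python scripts to look and compute and a tool call to move; the robot and the scene stay as the last step left them, time stands still between calls to the robot, and variables do not carry over. Pictures are saved under pics/ and viewed, at most 14 in all, crops included, and the job is handed in when it is done.

Besides the shell and the picture viewer there is one more tool, called after "Call:" as name(argument=value, ...) on one line, values as JSON. step_arm: Moves the arm, as the interface text tells. Shifts and turns lie within -1 to 1; 1 stands for 500 mm of shift or pi rad of turn. Its arguments: {"type":"object","properties":{"rows":{"type":"array"},"newtons":{"type":"number"}},"required":["rows"]}

```bash
mkdir -p pics
python3 - <<'E'
from cell import env
import cv2, json
for n in ("scene","top"):
    im=env.read_camera(n); cv2.imwrite(f"pics/{n}0.png",im[:,:,::-1])
    i=env.camera_info(n); print(n,{k:(v.round(4).tolist() if hasattr(v,'round') and hasattr(v,'tolist') else v) for k,v in i.items()})
print(env.get_obs())
E
```

```text
scene {'fx': 432.4868738333017, 'fy': 432.4868738333017, 'cx': 319.2479057404257, 'cy': 200.3876197654554, 'R': [[-0.5634, -0.8262, -0.0075], [-0.3932, 0.2761, -0.877], [0.7266, -0.4912, -0.4804]], 't': [0.2496, 0.2202, 0.771]}
top {'fx': 436.1051273072856, 'fy': 436.1051273072856, 'cx': 316.449249166146, 'cy': 198.5251395158748, 'R': [[-0.0136, -0.9999, 0.0031], [-0.9893, 0.013, -0.1456], [0.1456, -0.0051, -0.9893]], 't': [-0.0187, 0.5052, 0.9673]}
{'time_s': 0.1, 'qpos': array([65.32241705, 18.4365517 , -4.01275015, 83.16894881,  1.29590959,
       78.53996958, -3.25876548]), 'joint_velocities': array([ 2.34342156e-02, -1.31935296e-01,  4.06839246e-03, -1.91158328e-01,
       -9.95061107e-02, -1.81883113e-04, -7.74813074e-02]), 'effort': array([-2.56959083e-04, -4.92572021e+01, -4.05977201e-01, -3.13397813e+01,
       -6.42258581e-02,  3.95616435e-02,  9.77987202e-05]), 'tool_pos': array([ 0.27939171, -0.58633863,  0.2215417 ]), 'tool_rot': array([-1.79899800e+02,  7.20777711e-03,  2.54859835e+01]), 'force': array([ 0.61449813, -1.26373591, -1.12621267]), 'wrist_torque': array([ 0.01550184, -0.0487357 ,  0.00084766]), 'grasp_force': 0.0, 'grip_width': 0.0871058328780491}
```

View pics/scene0.png

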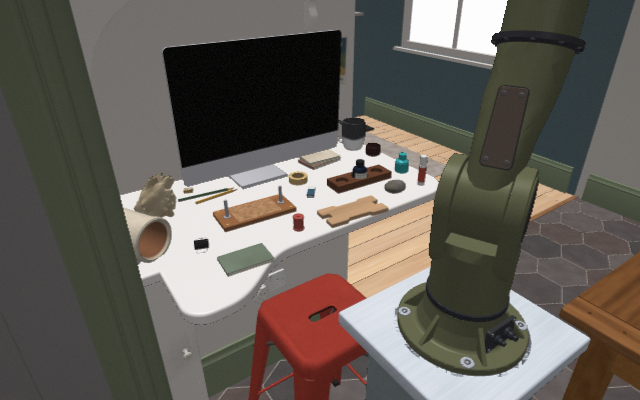

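View pics/top0.png

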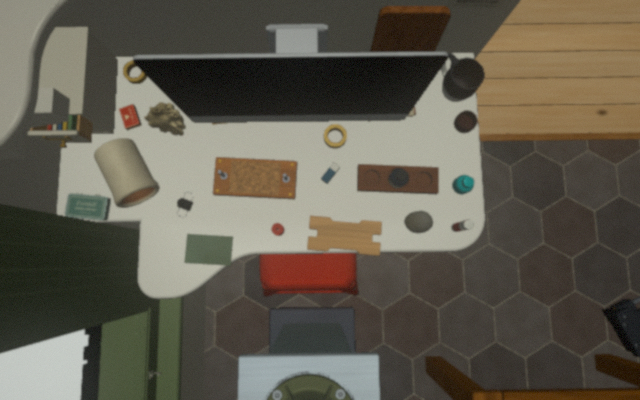

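```bash
cat > h.py <<'E'
import numpy as np, cv2
from cell import env
def cam(n): 
    i=env.camera_info(n); return np.array([[i['fx'],0,i['cx']],[0,i['fy'],i['cy']],[0,0,1]]),np.array(i['R']),np.array(i['t'])
def ray(c,uv):
    K,R,t=c; d=R.T@np.linalg.inv(K)@np.array([uv[0],uv[1],1.]); return -R.T@t,d
def onz(c,uv,z):
    o,d=ray(c,uv); return o+d*(z-o[2])/d[2]
def tri(c1,p1,c2,p2):
    o1,d1=ray(c1,p1);o2,d2=ray(c2,p2)
    s=np.linalg.lstsq(np.c_[d1,-d2],o2-o1,rcond=None)[0]
    a,b=o1+d1*s[0],o2+d2*s[1]; return (a+b)/2,np.linalg.norm(a-b)
def proj(c,X):
    K,R,t=c; p=K@(R@np.array(X)+t); return p[:2]/p[2]
E
python3 - <<'E'
import cv2
a=cv2.imread('pics/top0.png')[80:280,50:490]; cv2.imwrite('pics/topc.png',cv2.resize(a,None,fx=1.818,fy=1.818,interpolation=2))
a=cv2.imread('pics/scene0.png')[110:280,120:440]; cv2.imwrite('pics/scenec.png',cv2.resize(a,None,fx=2.5,fy=2.5,interpolation=2))
from h import *
T=cam('top');S=cam('scene')
for n,uv,z in [('notebook',(208,249),.009),('teal book',(88,207),.009),('press',(255,177),.014),('post L',(222,176),.062),('post R',(288,177),.062),('board',(345,235),.012),('stone',(418,222),.03),('glue',(457,227),.09),('reel',(278,229),.035),('block',(398,179),.022),('eraser',(331,172),.012),('clip',(185,204),.01),('turq',(464,184),.05)]:
    p=onz(T,uv,z); print(n,p.round(3),'r',np.hypot(*p[:2]).round(3),proj(S,p).round())
E
```

```text
notebook [0.394 0.228 0.009] r 0.455 [245. 256.]
teal book [0.496 0.513 0.009] r 0.714 [ 95. 279.]
press [0.562 0.12  0.014] r 0.574 [255. 208.]
post L [0.556 0.188 0.062] r 0.586 [229. 200.]
post R [0.551 0.038 0.062] r 0.553 [283. 185.]
board [ 0.422 -0.091  0.012] r 0.431 [353. 208.]
stone [ 0.448 -0.259  0.03 ] r 0.517 [394. 181.]
glue [ 0.431 -0.328  0.09 ] r 0.542 [419. 158.]
reel [0.436 0.063 0.035] r 0.441 [299. 215.]
block [ 0.551 -0.218  0.022] r 0.593 [360. 174.]
eraser [ 0.572 -0.061  0.012] r 0.575 [311. 189.]
clip [0.5   0.285 0.01 ] r 0.575 [202. 241.]
turq [ 0.532 -0.363  0.05 ] r 0.644 [401. 156.]
```

View pics/topc.png

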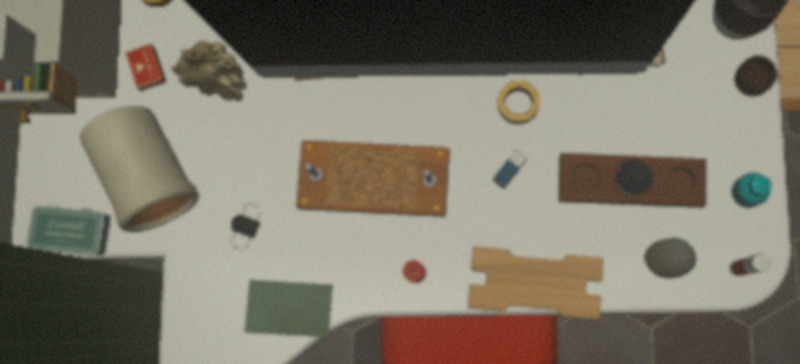

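View pics/scenec.png

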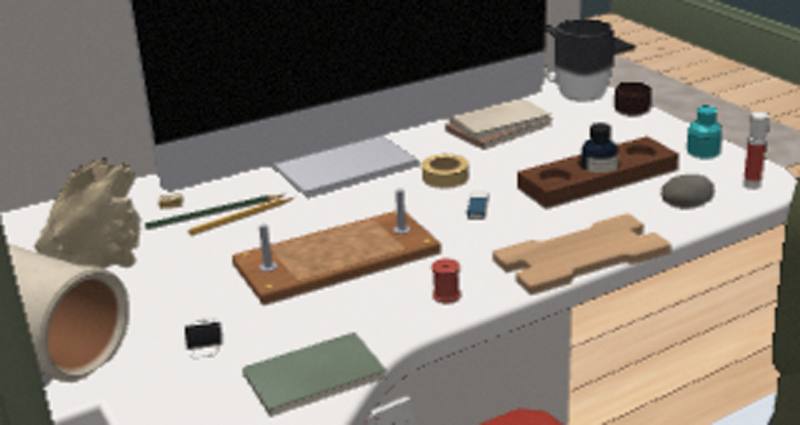

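```bash
cat >> h.py <<'E'
from scipy.spatial.transform import Rotation as Rot
def tool():
    o=env.get_obs(); return np.array(o['tool_pos']),Rot.from_euler('xyz',o['tool_rot'],degrees=True),o
def plan(xyz,yaw=None,p=None,yaw0=None):
    """turn (tool z, units) first, then slide units after the turn, assuming tool stays vertical"""
    P,R,o=tool(); p=P if p is None else np.array(p); yaw0=o['tool_rot'][2] if yaw0 is None else yaw0
    yaw=yaw0 if yaw is None else yaw
    T=Rot.from_euler('xyz',[180,0,yaw],degrees=True)
    d=T.inv().apply(np.array(xyz)-p)/.5
    print('turn z',round(-(yaw-yaw0)/180,4),'slide',d.round(4))
E
python3 - <<'E'
from h import *
P,R,o=tool(); K,Rc,t=cam('wrist'); c=-Rc.T@t
print('cam in tool',R.inv().apply(c-P).round(4)); print((Rc@R.as_matrix()).round(3)); print(K)
plan([.47,-.25,.30],90)
E
```

```text
cam in tool [ 0.0784  0.0007 -0.1621]
[[ 0.     1.    -0.001]
 [-0.958 -0.    -0.288]
 [-0.288  0.001  0.958]]
[[314.77703022   0.         314.44210923]
 [  0.         314.77703022 197.56442673]
 [  0.           0.           1.        ]]
turn z -0.3584 slide [ 0.6727  0.3812 -0.1569]
```

Call:
step_arm(rows=[{"angular":[0,0,-0.0512],"slide":[0,0,-0.01],"jaw":1},{"angular":[0,0,-0.0512],"slide":[0,0,-0.01],"jaw":1},{"angular":[0,0,-0.0512],"slide":[0,0,-0.01],"jaw":1},{"angular":[0,0,-0.0512],"slide":[0,0,-0.01],"jaw":1},{"angular":[0,0,-0.0512],"slide":[0,0,-0.01],"jaw":1},{"angular":[0,0,-0.0512],"slide":[0,0,-0.01],"jaw":1},{"angular":[0,0,-0.0512],"slide":[0,0,-0.01],"jaw":1}], newtons=15)

```text
time_s: 0.98
tool_pos: [0.2795, -0.5865, 0.2571]
tool_rot: [-180.0, -0.1, 90.3]
force: [0.4, -0.0, -0.3]
grip_width: 0.0867
grasp_force: 0.0
```

Call:
step_arm(rows=[{"angular":[0,0,0],"slide":[0.084,0.048,0],"jaw":1},{"angular":[0,0,0],"slide":[0.084,0.048,0],"jaw":1},{"angular":[0,0,0],"slide":[0.084,0.048,0],"jaw":1},{"angular":[0,0,0],"slide":[0.084,0.048,0],"jaw":1},{"angular":[0,0,0],"slide":[0.084,0.048,0],"jaw":1},{"angular":[0,0,0],"slide":[0.084,0.048,0],"jaw":1},{"angular":[0,0,0],"slide":[0.084,0.048,0],"jaw":1},{"angular":[0,0,0],"slide":[0.084,0.048,0],"jaw":1},{"angular":[0,0,0],"slide":[0,0,0],"jaw":1},{"angular":[0,0,0],"slide":[0,0,0],"jaw":1}])

```text
time_s: 2.22
tool_pos: [0.4711, -0.2514, 0.2572]
tool_rot: [-179.9, 0.0, 90.0]
force: [0.1, -0.0, -0.1]
grip_width: 0.0871
grasp_force: 0.0
```

```bash
cat >> h.py <<'E'
import pickle
def snap(name):
    P,R,o=tool(); c=cam('wrist'); im=env.read_camera('wrist')[:,:,::-1].copy()
    cv2.imwrite(f'pics/{name}.png',im); pickle.dump(c,open(f'pics/{name}.pkl','wb')); return im,c
E
python3 - <<'E'
from h import *
snap('w1'); P,R,o=tool(); print(P,o['tool_rot'],o['time_s'],o['qpos'])
plan([.48,.10,.27],90)
E
```

```text
[ 0.47080356 -0.25213928  0.25718792] [-1.79945603e+02  2.53910561e-02  8.98870227e+01] 2.275 [ 51.16988428   4.79406464 -27.32921186  95.77823077   2.27871039
  80.00800358  23.41238216]
turn z -0.0006 slide [ 0.7043  0.0184 -0.0256]
```

View pics/w1.png

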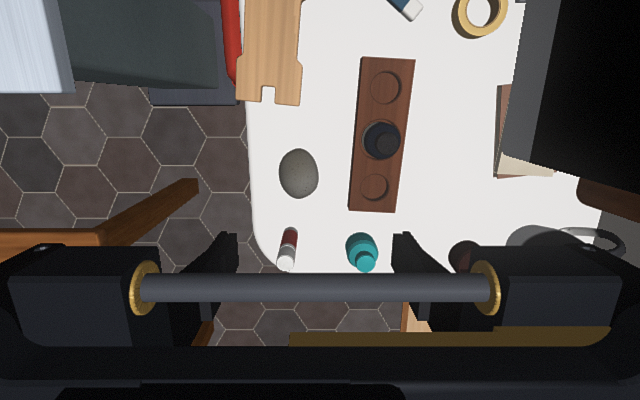

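Call:
step_arm(rows=[{"angular":[0,0,0],"slide":[0.1,0.004,0],"jaw":1},{"angular":[0,0,0],"slide":[0.1,0.004,0],"jaw":1},{"angular":[0,0,0],"slide":[0.1,0.004,0],"jaw":1},{"angular":[0,0,0],"slide":[0,0,0],"jaw":1},{"angular":[0,0,0],"slide":[0,0,0],"jaw":1}])

```text
time_s: 2.9
tool_pos: [0.4773, -0.1029, 0.2575]
tool_rot: [-180.0, 0.1, 89.8]
force: [-0.8, -1.0, -0.6]
grip_width: 0.0867
grasp_force: 0.0
```

```bash
python3 -c "
from h import *
snap('w2')"
```

Call:
step_arm(rows=[{"angular":[0,0,0],"slide":[0.1,0,0],"jaw":1},{"angular":[0,0,0],"slide":[0.1,0,0],"jaw":1},{"angular":[0,0,0],"slide":[0.1,0,0],"jaw":1},{"angular":[0,0,0],"slide":[0,0,0],"jaw":1},{"angular":[0,0,0],"slide":[0,0,0],"jaw":1}])

```text
time_s: 3.58
tool_pos: [0.478, 0.0469, 0.2573]
tool_rot: [-180.0, 0.0, 89.8]
force: [-0.6, -0.4, 1.0]
grip_width: 0.0869
grasp_force: 0.0
```

```bash
python3 -c "
from h import *
snap('w3')"
```

Call:
step_arm(rows=[{"angular":[0,0,0],"slide":[0.1,0,0],"jaw":1},{"angular":[0,0,0],"slide":[0.1,0,0],"jaw":1},{"angular":[0,0,0],"slide":[0.1,0,0],"jaw":1},{"angular":[0,0,0],"slide":[0,0,0],"jaw":1},{"angular":[0,0,0],"slide":[0,0,0],"jaw":1}])

```text
time_s: 4.25
tool_pos: [0.4785, 0.1969, 0.2571]
tool_rot: [-180.0, 0.1, 89.8]
force: [1.0, -1.2, -0.4]
grip_width: 0.0874
grasp_force: 0.0
```

Run:
```python
from h import *
snap('w4'); print(tool()[2]['tool_pos'])
ims=[cv2.imread(f'pics/w{i}.png')[:250,150:550] for i in (2,3,4)]
cv2.imwrite('pics/m.png',cv2.resize(np.hstack([np.vstack([ims[0],ims[1]]),np.vstack([ims[2],ims[2]*0])]),(800,500)))
```

```text
[0.47854873 0.19648217 0.25709755]
```

View pics/m.png

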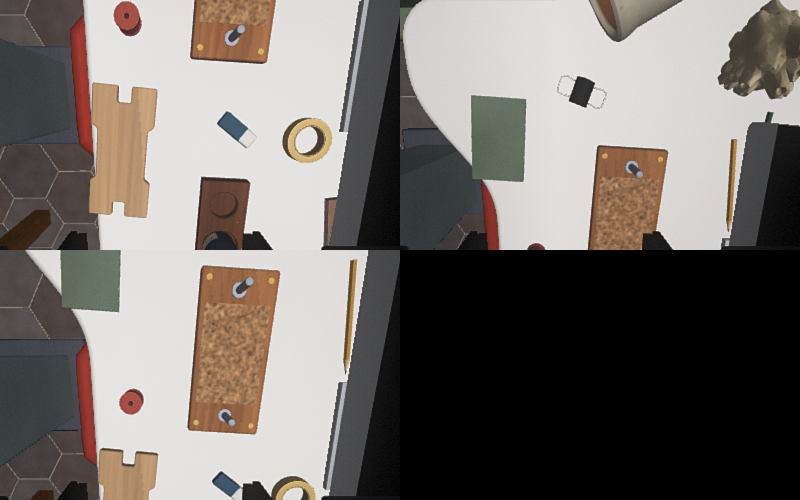

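```bash
cat >> h.py <<'E'
def load(n): 
    return cv2.imread(f'pics/{n}.png'),pickle.load(open(f'pics/{n}.pkl','rb'))
def blob(im,seed,lo,hi):
    hsv=cv2.cvtColor(im,cv2.COLOR_BGR2HSV); m=cv2.inRange(hsv,np.array(lo),np.array(hi))
    m=cv2.morphologyEx(m,cv2.MORPH_OPEN,np.ones((3,3))); m=cv2.morphologyEx(m,cv2.MORPH_CLOSE,np.ones((7,7)))
    n,l,st,ce=cv2.connectedComponentsWithStats(m); k=l[int(seed[1]),int(seed[0])]
    if k==0: return None
    c=max(cv2.findContours((l==k).astype('uint8'),cv2.RETR_EXTERNAL,cv2.CHAIN_APPROX_NONE)[0],key=cv2.contourArea)
    return c,ce[k],st[k]
def fit(c,cont,z):
    """contour cast on plane z -> minAreaRect centre, size, long-axis angle from +y (deg, ccw)"""
    X=np.array([onz(c,p,z)[:2] for p in cont[:,0]+0.0])
    (cx,cy),(w,h),a=cv2.minAreaRect((X*1000).astype('float32'))
    b=cv2.boxPoints(((cx,cy),(w,h),a)); e=[b[1]-b[0],b[2]-b[1]]; e=max(e,key=np.linalg.norm)
    ang=np.degrees(np.arctan2(e[1],e[0]))-90; ang=(ang+90)%180-90
    return (round(cx,1),round(cy,1)),(round(min(w,h),1),round(max(w,h),1)),round(float(ang),2)
E
python3 - <<'E'
from h import *
seeds={'notebook':('w4',(399,139),(208,249)),'press':('w3',(385,100),(255,177)),'board':('w2',(270,150),(345,235)),'board3':('w3',(275,235),(345,235)),'block':('w1',(360,180),(398,190)),'stone':('w1',(298,173),(418,222)),'reel2':('w2',(276,17),(278,229)),'reel3':('w3',(284,148),(278,229)),'gluecap':('w1',(287,262),(468,225)),'glueR':('w1',(289,240),(457,227))}
t=cv2.imread('pics/top0.png')
for n,(w,a,b) in seeds.items():
    im,c=load(w); f=lambda i,s: np.median(cv2.cvtColor(i,cv2.COLOR_BGR2HSV)[s[1]-2:s[1]+3,s[0]-2:s[0]+3].reshape(-1,3),axis=0)
    print(n,f(im,a),f(t,b))
E
```

```text
notebook [ 12.   6. 222.] [ 46.  48. 100.]
press [ 14. 120. 162.] [ 16. 127. 129.]
board [ 15. 103. 181.] [ 17. 121. 148.]
board3 [ 15. 103. 172.] [ 17. 121. 148.]
block [  8. 116. 101.] [13. 92. 84.]
stone [ 19.  25. 111.] [25. 41. 88.]
reel2 [  3. 110.  88.] [  5. 140. 134.]
reel3 [  2. 143. 168.] [  5. 140. 134.]
gluecap [ 30.   2. 227.] [ 33.  22. 165.]
glueR [  2. 122.  86.] [ 7. 92. 72.]
```

Run:
```python
from h import *
T=cam('top'); t=cv2.imread('pics/top0.png')
L={'notebook':('w4',(248,139),(208,249),.009,[35,25,40],[85,140,170],[30,25,60],[85,140,140]),
'press':('w3',(385,100),(255,177),.014,[4,60,50],[25,255,255],[4,70,50],[25,255,255]),
'board':('w2',(270,150),(345,235),.012,[9,50,80],[25,255,255],[9,70,90],[25,255,255]),
'block':('w1',(360,180),(398,190),.022,[0,60,30],[20,255,160],[0,60,30],[25,255,140]),
'stone':('w1',(298,173),(418,222),.012,[0,5,30],[60,90,175],[0,12,30],[60,110,140]),
'reel':('w3',(284,148),(278,229),.035,[0,90,50],[12,255,255],[0,90,50],[12,255,255]),
'reel(w2)':('w2',(276,17),(278,229),.035,[0,90,50],[12,255,255],[0,90,50],[12,255,255]),
'glueR':('w1',(289,240),(457,227),.03,[0,60,20],[12,255,200],[0,60,20],[15,255,200])}
for n,(w,a,b,z,l1,h1,l2,h2) in L.items():
    im,c=load(w); A=blob(im,a,l1,h1); B=blob(t,b,l2,h2)
    print(n)
    if A: print('  wrist',fit(c,A[0],z),A[2][:4],'px',A[1].round(1))
    if B: print('  top  ',fit(T,B[0],z),B[2][:4],'px',B[1].round(1))
    if A and B: X,e=tri(c,A[1],T,B[1]); print('  tri centroid',X.round(4),'gap',e.round(4))
```

```text
notebook
  wrist ((391.7, 229.1), (67.4, 105.4), -4.09) [221  96  54  86] px [247.5 138. ]
  top   ((391.7, 226.9), (69.7, 109.0), -3.94) [185 234  48  33] px [208.6 249.5]
  tri centroid [0.3914 0.2299 0.0007] gap 0.0032
press
  wrist ((559.3, 121.3), (91.1, 194.1), -3.71) [338  16  92 168] px [381.2  97.9]
  top   ((561.2, 120.5), (90.5, 193.8), -3.82) [213 157  84  42] px [254.7 177.4]
  tri centroid [ 0.5764  0.1314 -0.0664] gap 0.0008
board
  wrist ((419.8, -88.6), (80.6, 169.4), -5.71) [238  83  69 135] px [270.9 149.2]
  top   ((420.4, -89.3), (80.5, 167.2), -5.71) [308 216  73  40] px [344.5 235.5]
  tri centroid [ 4.201e-01 -8.730e-02 -3.000e-04] gap 0.0071
block
  wrist ((551.0, -217.7), (63.1, 189.4), -3.03) [349  57  66 156] px [379.5 131.5]
  top   ((552.5, -216.7), (61.9, 186.7), -2.98) [358 165  80  28] px [397.4 178.7]
  tri centroid [ 0.5353 -0.2004  0.1049] gap 0.0016
stone
  wrist ((449.4, -263.0), (51.8, 67.4), 0.0) [279 148  40  51] px [298.2 173.3]
  top   ((451.2, -263.0), (49.4, 66.1), -0.77) [404 211  29  22] px [418.3 221.5]
  tri centroid [ 0.4498 -0.26    0.0256] gap 0.0008
reel
  wrist ((437.0, 68.2), (26.4, 29.9), -45.63) [270 139  23  25] px [281.1 151.3]
  top   ((436.1, 65.6), (22.8, 23.0), -0.76) [272 224  11  11] px [277.2 228.8]
  tri centroid [0.4366 0.0664 0.026 ] gap 0.0017
reel(w2)
  wrist ((436.2, 64.3), (26.8, 35.3), 16.46) [264   0  27  36] px [277.3  16.7]
  top   ((436.1, 65.6), (22.8, 23.0), -0.76) [272 224  11  11] px [277.2 228.8]
  tri centroid [0.4367 0.0653 0.0327] gap 0.0
glueR
  wrist ((436.8, -345.8), (20.1, 21.6), -10.36) [281 230  16  16] px [289.3 237.3]
  top   ((435.7, -344.3), (11.5, 14.1), 86.61) [453 224   6   7] px [455.8 226.8]
  tri centroid [ 0.4364 -0.3452  0.0312] gap 0.0016
```

Run:
```python
from h import *
plan([.3917,.228,.06],86)
S=cam('scene');T=cam('top'); s=cv2.imread('pics/scene0.png')
for n,sd,lo,hi in [('notebook',(245,258),[35,25,40],[85,140,200]),('board',(350,212),[9,60,80],[25,255,255])]:
    B=blob(s,sd,lo,hi); q=cv2.approxPolyDP(cv2.convexHull(B[0]),4,True)[:,0]; print(n,q.tolist())
    im,c=load('w4' if n=='notebook' else 'w2'); A=blob(im,(248,139) if n=='notebook' else (270,150),lo,hi); r=cv2.approxPolyDP(cv2.convexHull(A[0]),6,True)[:,0]
    for p in r:
        b=min(((tri(c,p+0.,S,u+0.)) for u in q),key=lambda v:v[1]); print('  ',p,b[0].round(4),b[1].round(4))
```

```text
turn z 0.0209 slide [ 0.0508 -0.1777  0.3942]
notebook [[271, 255], [228, 273], [218, 259], [258, 244]]
   [221  96] [0.3618 0.2831 0.0073] 0.0002
   [274 100] [0.4269 0.2784 0.0014] 0.0001
   [272 181] [ 0.4142  0.1607 -0.0311] 0.0082
   [222 178] [0.3569 0.1824 0.0151] 0.0041
board [[433, 200], [430, 266], [364, 296], [347, 281], [318, 210], [367, 196]]
   [243  83] [ 0.3497 -0.0039 -0.1404] 0.0266
   [306  90] [ 0.4662 -0.0107  0.0105] 0.002
   [295 217] [ 0.4527 -0.1709  0.0101] 0.0116
   [239 212] [ 0.394  -0.1353  0.0534] 0.0385
```

Call:
step_arm(rows=[{"angular":[0,0,0.0209],"slide":[0,0,0],"jaw":1},{"angular":[0,0,0],"slide":[0.013,-0.045,0.08],"jaw":1},{"angular":[0,0,0],"slide":[0.013,-0.045,0.08],"jaw":1},{"angular":[0,0,0],"slide":[0.013,-0.045,0.08],"jaw":1},{"angular":[0,0,0],"slide":[0.012,-0.043,0.08],"jaw":1},{"angular":[0,0,0],"slide":[0,0,0.07],"jaw":1},{"angular":[0,0,0],"slide":[0,0,0],"jaw":1},{"angular":[0,0,0],"slide":[0,0,0],"jaw":1}])

```text
time_s: 5.3
tool_pos: [0.392, 0.2299, 0.0637]
tool_rot: [179.9, -0.0, 86.1]
force: [0.3, 0.0, 1.3]
grip_width: 0.0871
grasp_force: 0.0
```

Run:
```python
from h import *
im,c=snap('w5'); print(tool()[2]['tool_pos'],tool()[2]['tool_rot'])
plan([.3917,.228,.004],86)
```

```text
[0.39228601 0.23028923 0.06399202] [ 1.79868391e+02 -4.51614636e-02  8.61180908e+01]
turn z 0.0007 slide [-0.0046 -0.0008  0.12  ]
```

View pics/w5.png

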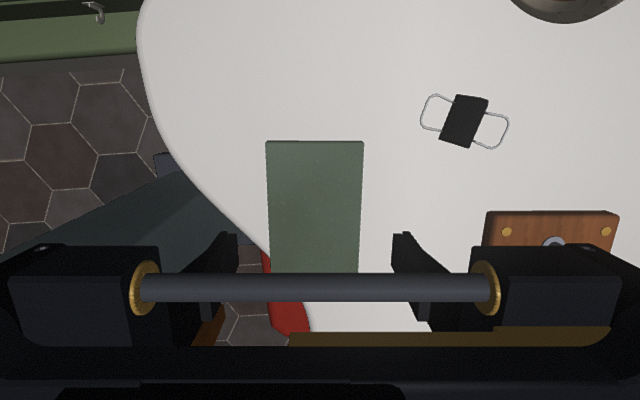

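Call:
step_arm(rows=[{"angular":[0,0,0],"slide":[-0.004,-0.001,0.04],"jaw":1},{"angular":[0,0,0],"slide":[0,0,0.04],"jaw":1},{"angular":[0,0,0],"slide":[0,0,0.028],"jaw":1},{"angular":[0,0,0],"slide":[0,0,0.01],"jaw":1},{"angular":[0,0,0],"slide":[0,0,0],"jaw":0.5},{"angular":[0,0,0],"slide":[0,0,0],"jaw":0.5},{"angular":[0,0,0],"slide":[0,0,0],"jaw":0.5},{"angular":[0,0,0],"slide":[0,0,0],"jaw":0.5}], newtons=20)

```text
time_s: 6.35
tool_pos: [0.3905, 0.2287, 0.0041]
tool_rot: [179.9, -0.0, 86.2]
force: [-0.3, -0.1, 3.6]
grip_width: 0.0663
grasp_force: 20.0
```

Call:
step_arm(rows=[{"angular":[0,0,0],"slide":[0,0,-0.04],"jaw":0.5},{"angular":[0,0,0],"slide":[0,0,-0.08],"jaw":0.5},{"angular":[0,0,0],"slide":[0,0,-0.08],"jaw":0.5},{"angular":[0,0,0],"slide":[0,0,-0.03],"jaw":0.5},{"angular":[0,0,0],"slide":[0,0,0],"jaw":0.5},{"angular":[0,0,0],"slide":[0,0,0],"jaw":0.5}])

```text
time_s: 7.1
tool_pos: [0.389, 0.2279, 0.1171]
tool_rot: [-179.9, 0.1, 86.2]
force: [-0.3, 0.5, -0.5]
grip_width: 0.0666
grasp_force: 20.0
```

Run:
```python
from h import *
im,c=snap('w6'); P,R,o=tool(); print(P,o['tool_rot'],o['grip_width'])
for n in ('w5','w6'):
    im,c=load(n); A=blob(im,(314,200) if n=='w5' else (314,230),[35,25,40],[85,140,170])
    if A is None: continue
    print(n,A[2][:4]); ys=A[0][:,0]
    top=[p for p in ys if abs(p[0]-314)<30 and p[1]<A[1][1]]
    z=.009 if n=='w5' else P[2]-.0041+.009
    print(np.mean([onz(c,p+0.,z) for p in top],axis=0).round(4))
plan([.5602,.121,.12],86.2)
```

```text
[0.38886342 0.22793171 0.11703911] [-1.79843208e+02  4.80832000e-02  8.62347546e+01] 0.06639091004128791
w5 [266 142  98 131]
[0.3951 0.2823 0.009 ]
w6 [248 152 134 121]
[0.3921 0.282  0.1219]
turn z 0.0002 slide [-0.1907  0.3561 -0.0059]
```

Call:
step_arm(rows=[{"angular":[0,0,0],"slide":[-0.025,0.045,-0.006],"jaw":0.5},{"angular":[0,0,0],"slide":[-0.042,0.078,0],"jaw":0.5},{"angular":[0,0,0],"slide":[-0.042,0.078,0],"jaw":0.5},{"angular":[0,0,0],"slide":[-0.042,0.078,0],"jaw":0.5},{"angular":[0,0,0],"slide":[-0.025,0.052,0],"jaw":0.5},{"angular":[0,0,0],"slide":[-0.015,0.025,0],"jaw":0.5},{"angular":[0,0,0],"slide":[0,0,0],"jaw":0.5},{"angular":[0,0,0],"slide":[0,0,0],"jaw":0.5}])

```text
time_s: 8.15
tool_pos: [0.5602, 0.1226, 0.1213]
tool_rot: [-179.9, 0.0, 86.3]
force: [-0.0, 0.8, 0.4]
grip_width: 0.0665
grasp_force: 20.0
```

Run:
```python
from h import *
im,c=snap('w7'); P,R,o=tool(); print(P,o['tool_rot'],o['grip_width'])
plan([.5602,.1205,.019],86.2)
```

```text
[0.56023107 0.12266043 0.12150146] [-1.79974551e+02  1.31379076e-02  8.63528803e+01] 0.06641845476025798
turn z 0.0008 slide [-4.30e-03  2.00e-04  2.05e-01]
```

View pics/w7.png

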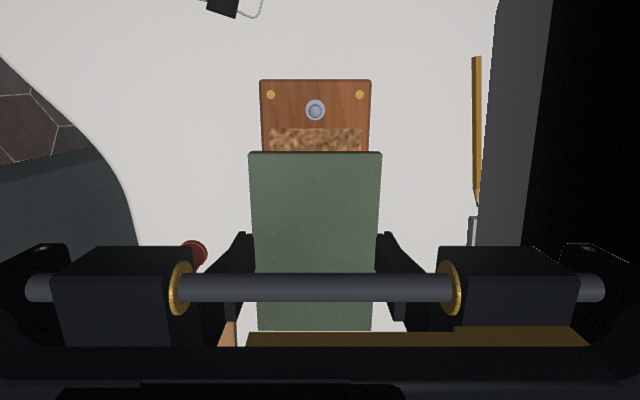

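Call:
step_arm(rows=[{"angular":[0,0,0],"slide":[-0.004,0,0.06],"jaw":0.5},{"angular":[0,0,0],"slide":[0,0,0.06],"jaw":0.5},{"angular":[0,0,0],"slide":[0,0,0.05],"jaw":0.5},{"angular":[0,0,0],"slide":[0,0,0.02],"jaw":0.5},{"angular":[0,0,0],"slide":[0,0,0.01],"jaw":0.5},{"angular":[0,0,0],"slide":[0,0,0.004],"jaw":0.5},{"angular":[0,0,0],"slide":[0,0,0],"jaw":0.5}])

```text
time_s: 9.07
tool_pos: [0.5616, 0.1197, 0.0202]
tool_rot: [179.9, -0.0, 86.2]
force: [0.1, 0.4, -0.9]
grip_width: 0.0662
grasp_force: 20.0
```

Call:
step_arm(rows=[{"angular":[0,0,0],"slide":[0,-0.002,0.003],"jaw":0.5},{"angular":[0,0,0],"slide":[0,0,0],"jaw":0.5},{"angular":[0,0,0],"slide":[0,0,0],"jaw":1},{"angular":[0,0,0],"slide":[0,0,0],"jaw":1},{"angular":[0,0,0],"slide":[0,0,0],"jaw":1}])

```text
time_s: 9.7
tool_pos: [0.5602, 0.1196, 0.0181]
tool_rot: [180.0, 0.0, 86.2]
force: [1.6, -0.6, -0.2]
grip_width: 0.0849
grasp_force: 0.0
```

Call:
step_arm(rows=[{"angular":[0,0,0],"slide":[0,0,-0.05],"jaw":1},{"angular":[0,0,0],"slide":[0,0,-0.1],"jaw":1},{"angular":[0,0,0],"slide":[0,0,-0.1],"jaw":1},{"angular":[0,0,0],"slide":[0,0,-0.1],"jaw":1},{"angular":[0,0,0],"slide":[-0.1,0,-0.05],"jaw":1},{"angular":[0,0,0],"slide":[-0.07,0,0],"jaw":1},{"angular":[0,0,0],"slide":[0,0,0],"jaw":1},{"angular":[0,0,0],"slide":[0,0,0],"jaw":1}])

```text
time_s: 10.7
tool_pos: [0.5544, 0.0355, 0.2179]
tool_rot: [-180.0, -0.0, 86.3]
force: [0.5, -0.6, -0.4]
grip_width: 0.087
grasp_force: 0.0
```

Run:
```python
from h import *
im,c=snap('w8'); P,R,o=tool(); print(P,o['tool_rot'])
S=proj(c,[.56,.12,.023]); print(S)
for w,z,lo,hi,sd in (('notebook',.023,[35,25,40],[85,140,170],S),('press',.014,[4,60,50],[85,255,255],S)):
    A=blob(im,sd,lo,hi); print(w,fit(c,A[0],z) if A else None, A[2][:4] if A else '')
plan([.42,-.089,.06],84.3)
plan([.42,-.089,.15],84.3)
```

```text
[0.55434521 0.03624176 0.21793715] [-1.79984842e+02 -4.23720976e-02  8.63344018e+01]
[314.8174369   96.59160913]
notebook ((560.0, 120.3), (67.0, 104.8), -3.88) [283  43  65 103]
press None 
turn z 0.0113 slide [-0.2759 -0.2425  0.3159]
turn z 0.0113 slide [-0.2759 -0.2425  0.1359]
```

View pics/w8.png

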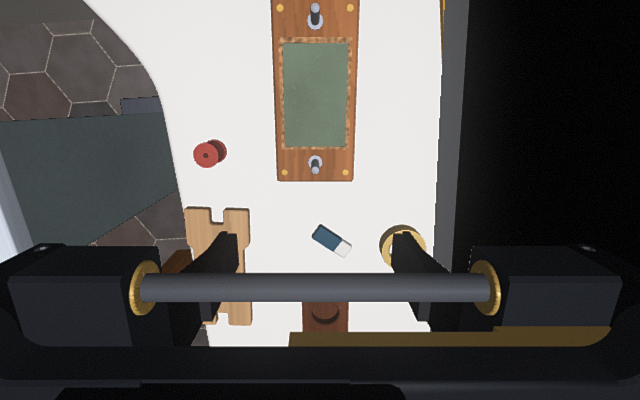

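Run:
```python
from h import *
im,c=load('w8'); print(onz(c,(315,22),.014),onz(c,(315,167),.014)); 
for top in ((315,8),(315,157)): print(onz(c,top,.062))
```

```text
[0.56500236 0.19388372 0.014     ] [0.55509817 0.0411926  0.014     ]
[0.56497683 0.19450072 0.062     ]
[0.55631426 0.06095141 0.062     ]
```

Call:
step_arm(rows=[{"angular":[0,0,0.0113],"slide":[0,0,0],"jaw":1},{"angular":[0,0,0],"slide":[-0.05,-0.045,0.02],"jaw":1},{"angular":[0,0,0],"slide":[-0.05,-0.045,0.04],"jaw":1},{"angular":[0,0,0],"slide":[-0.05,-0.045,0.05],"jaw":1},{"angular":[0,0,0],"slide":[-0.05,-0.045,0.05],"jaw":1},{"angular":[0,0,0],"slide":[-0.05,-0.045,0.06],"jaw":1},{"angular":[0,0,0],"slide":[-0.026,-0.017,0.06],"jaw":1},{"angular":[0,0,0],"slide":[0,0,0],"jaw":1},{"angular":[0,0,0],"slide":[0,0,0],"jaw":1}])

```text
time_s: 11.88
tool_pos: [0.4218, -0.0892, 0.0792]
tool_rot: [179.9, -0.0, 84.3]
force: [1.3, 0.3, 0.8]
grip_width: 0.0871
grasp_force: 0.0
```

Run:
```python
from h import *
im,c=snap('w9'); P,R,o=tool(); print(P,o['tool_rot'])
A=blob(im,proj(c,[.43,-.05,.012]),[9,50,80],[25,255,255]); print(A[2][:4] if A else None)
plan([.42,-.089,.005],84.3)
```

```text
[ 0.42215126 -0.08928524  0.07944678] [ 1.79848964e+02 -1.62345360e-03  8.42979128e+01]
[255  92 114 181]
turn z -0.0 slide [ 1.000e-04 -4.300e-03  1.489e-01]
```

View pics/w9.png

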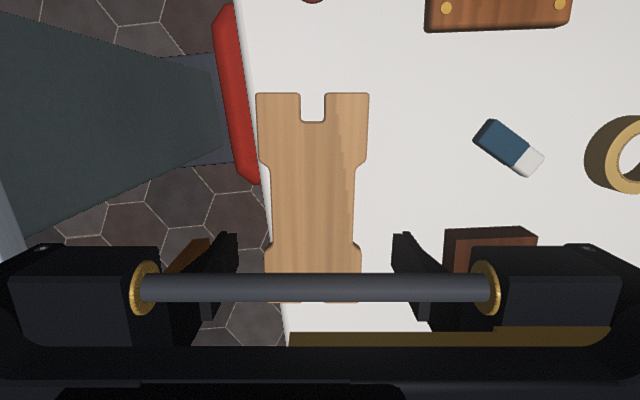

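Call:
step_arm(rows=[{"angular":[0,0,0],"slide":[0,-0.004,0.04],"jaw":1},{"angular":[0,0,0],"slide":[0,0,0.05],"jaw":1},{"angular":[0,0,0],"slide":[0,0,0.04],"jaw":1},{"angular":[0,0,0],"slide":[0,0,0.018],"jaw":1},{"angular":[0,0,0],"slide":[0,0,0],"jaw":1},{"angular":[0,0,0],"slide":[0,0,0],"jaw":0.5},{"angular":[0,0,0],"slide":[0,0,0],"jaw":0.5},{"angular":[0,0,0],"slide":[0,0,0],"jaw":0.5},{"angular":[0,0,0],"slide":[0,0,0],"jaw":0.5}], newtons=30)

```text
time_s: 13.05
tool_pos: [0.4187, -0.0903, 0.0045]
tool_rot: [179.9, 0.0, 84.2]
force: [-0.7, -0.6, 2.9]
grip_width: 0.0633
grasp_force: 30.0
```

Call:
step_arm(rows=[{"angular":[0,0,0],"slide":[0,0,-0.04],"jaw":0.5},{"angular":[0,0,0],"slide":[0,0,-0.07],"jaw":0.5},{"angular":[0,0,0],"slide":[0,0,-0.08],"jaw":0.5},{"angular":[0,0,0],"slide":[0,0,-0.05],"jaw":0.5},{"angular":[0,0,0],"slide":[0,0,0],"jaw":0.5},{"angular":[0,0,0],"slide":[0,0,0],"jaw":0.5}])

```text
time_s: 13.8
tool_pos: [0.4173, -0.09, 0.1229]
tool_rot: [-179.9, -0.0, 84.2]
force: [-0.3, 0.3, -1.1]
grip_width: 0.0635
grasp_force: 30.0
```

Run:
```python
from h import *
def edge(n,z,seed):
    im,c=load(n); A=blob(im,seed,[9,50,80],[25,255,255]); p=A[0][:,0]; print(n,A[2][:4])
    q=p[p[:,1]<A[2][1]+4]; X=np.array([onz(c,u+0.,z) for u in q]); print(' end edge',X.mean(0).round(4)); return X
edge('w9',.012,(285,150))
im,c=snap('w10'); P,R,o=tool(); print(P,o['tool_rot'],o['grip_width'])
edge('w10',P[2]-.005+.012,proj(c,P+[.02,.06,.007]))
plan([.5602,.121,.13],86.2)
```

```text
w9 [255  92 114 181]
 end edge [ 0.4281 -0.0043  0.012 ]
[ 0.41710059 -0.08980609  0.12261019] [-1.79858072e+02 -3.94700472e-02  8.42014523e+01] 0.06356977127690437
w10 [229  83 171 190]
 end edge [ 0.4259 -0.0036  0.1296]
turn z -0.0111 slide [ 0.4397  0.2576 -0.0148]
```

Call:
step_arm(rows=[{"angular":[0,0,-0.0111],"slide":[0,0,-0.014],"jaw":0.5},{"angular":[0,0,0],"slide":[0.04,0.025,0],"jaw":0.5},{"angular":[0,0,0],"slide":[0.075,0.044,0],"jaw":0.5},{"angular":[0,0,0],"slide":[0.075,0.044,0],"jaw":0.5},{"angular":[0,0,0],"slide":[0.075,0.044,0],"jaw":0.5},{"angular":[0,0,0],"slide":[0.075,0.044,0],"jaw":0.5},{"angular":[0,0,0],"slide":[0.065,0.037,0],"jaw":0.5},{"angular":[0,0,0],"slide":[0.032,0.02,0],"jaw":0.5},{"angular":[0,0,0],"slide":[0,0,0],"jaw":0.5},{"angular":[0,0,0],"slide":[0,0,0],"jaw":0.5}])

```text
time_s: 15.1
tool_pos: [0.5605, 0.1185, 0.1298]
tool_rot: [-179.9, 0.1, 86.2]
force: [-0.3, 0.5, -1.3]
grip_width: 0.0635
grasp_force: 30.0
```

Run:
```python
from h import *
im,c=snap('w11'); P,R,o=tool(); print(P,o['tool_rot'],o['grip_width'])
A=blob(im,proj(c,P+[.02,.06,.007]),[9,50,80],[25,255,255]); print(A[2][:4])
u=proj(c,[.565,.1947,.062]); print('post top px',u,'notch centre line:',proj(c,P+[.0049,.0755,.007]))
plan([.5601,.1193,.08],86.2)
```

```text
[0.56067651 0.11811377 0.13013406] [-1.79904473e+02  6.50430581e-02  8.61400775e+01] 0.0636583344972701
[230  75 170 198]
post top px [314.20435456 105.30298287] notch centre line: [315.05667542 108.97493937]
turn z -0.0003 slide [ 0.0023 -0.0013  0.1003]
```

View pics/w11.png

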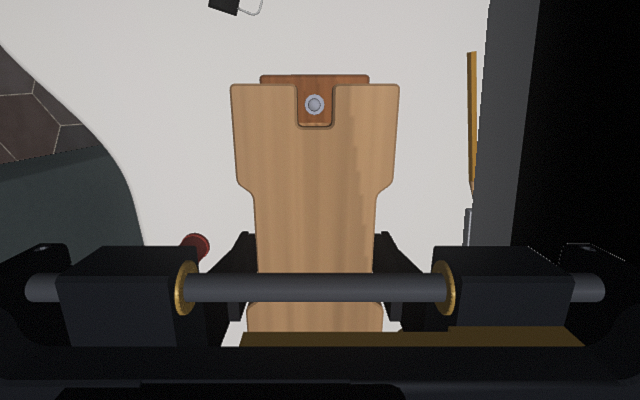

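Call:
step_arm(rows=[{"angular":[0,0,0],"slide":[0.002,-0.001,0.04],"jaw":0.5},{"angular":[0,0,0],"slide":[0,0,0.06],"jaw":0.5},{"angular":[0,0,0],"slide":[0,0,0.04],"jaw":0.5},{"angular":[0,0,0],"slide":[0,0,0.03],"jaw":0.5},{"angular":[0,0,0],"slide":[0,0,0.014],"jaw":0.5},{"angular":[0,0,0],"slide":[0,0,0],"jaw":0.5},{"angular":[0,0,0],"slide":[0,0,0],"jaw":0.5}])

```text
time_s: 16.02
tool_pos: [0.5617, 0.1207, 0.0398]
tool_rot: [179.9, -0.0, 86.2]
force: [0.5, 0.5, -0.9]
grip_width: 0.0636
grasp_force: 30.0
```

Call:
step_arm(rows=[{"angular":[0,0,0],"slide":[-0.002,-0.003,0.01],"jaw":0.5},{"angular":[0,0,0],"slide":[0,0,0.008],"jaw":0.5},{"angular":[0,0,0],"slide":[0,0,0.004],"jaw":0.5},{"angular":[0,0,0],"slide":[0,0,0],"jaw":0.5},{"angular":[0,0,0],"slide":[0,0,0],"jaw":0.5}])

```text
time_s: 16.65
tool_pos: [0.5595, 0.1196, 0.0281]
tool_rot: [180.0, 0.0, 86.2]
force: [0.3, 0.3, -0.7]
grip_width: 0.0633
grasp_force: 30.0
```

Run:
```python
from h import *
im,c=snap('w12'); s=env.read_camera('scene')[:,:,::-1]
a=cv2.resize(im[60:260,180:460],(560,400)); b=cv2.resize(s[150:260,180:334],(560,400))
cv2.imwrite('pics/p12.png',cv2.resize(np.hstack([a,b]),(800,286)))
P,R,o=tool(); print(P,o['force'])
```

```text
[0.5595709  0.11958924 0.02814673] [ 0.21158327 -0.31437947 -0.12459051]
```

View pics/p12.png

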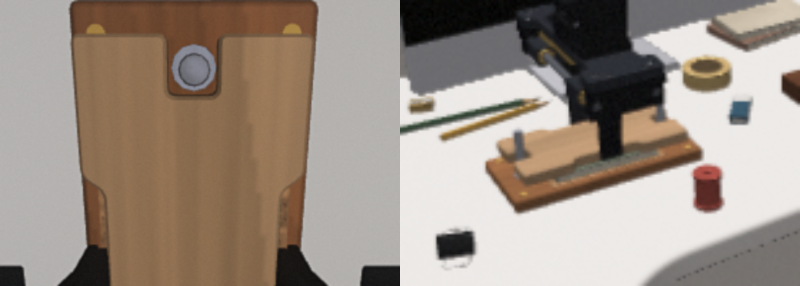

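Call:
step_arm(rows=[{"angular":[0,0,0],"slide":[0,0,0.002],"jaw":0.5},{"angular":[0,0,0],"slide":[0,0,0],"jaw":0.5},{"angular":[0,0,0],"slide":[0,0,0],"jaw":1},{"angular":[0,0,0],"slide":[0,0,0],"jaw":1},{"angular":[0,0,0],"slide":[0,0,0],"jaw":1},{"angular":[0,0,0],"slide":[0,0,-0.05],"jaw":1},{"angular":[0,0,0],"slide":[0,0,-0.1],"jaw":1},{"angular":[0,0,0],"slide":[0,0,-0.1],"jaw":1},{"angular":[0,0,0],"slide":[0,0,-0.1],"jaw":1},{"angular":[0,0,-0.0211],"slide":[0,0,0],"jaw":1}])

```text
time_s: 18.0
tool_pos: [0.5619, 0.1208, 0.2068]
tool_rot: [179.5, -0.0, 90.1]
force: [-0.7, 0.0, -1.0]
grip_width: 0.0872
grasp_force: 0.0
```

Call:
step_arm(rows=[{"angular":[0,0,0],"slide":[-0.05,-0.01,0],"jaw":1},{"angular":[0,0,0],"slide":[-0.1,-0.03,0],"jaw":1},{"angular":[0,0,0],"slide":[0,0,0],"jaw":1},{"angular":[0,0,0],"slide":[0,0,0],"jaw":1}])

```text
time_s: 18.5
tool_pos: [0.5395, 0.0448, 0.2022]
tool_rot: [180.0, -0.0, 90.0]
force: [-0.1, 1.2, 0.3]
grip_width: 0.0867
grasp_force: 0.0
```

Run:
```python
from h import *
im,c=snap('w13'); P,R,o=tool(); print(P,o['tool_rot'])
u=proj(c,[.575,.15,.035]); A=blob(im,u,[9,50,130],[25,130,255]); print(A and (fit(c,A[0],.035),A[2][:4]))
plan([.45,-.1,.21],90); plan([.45,-.263,.1],90)
```

```text
[0.53955238 0.0456444  0.20227533] [ 1.79970557e+02 -2.92044874e-02  9.00617117e+01]
(((559.0, 121.3), (80.1, 169.8), -3.81), array([291,   7,  94, 181], dtype=int32))
turn z 0.0003 slide [-0.2913 -0.1791 -0.0154]
turn z 0.0003 slide [-0.6173 -0.1791  0.2046]
```

Call:
step_arm(rows=[{"angular":[0,0,0],"slide":[-0.1,-0.03,0],"jaw":1},{"angular":[0,0,0],"slide":[-0.1,-0.03,0],"jaw":1},{"angular":[0,0,0],"slide":[-0.1,-0.03,0],"jaw":1},{"angular":[0,0,0],"slide":[-0.1,-0.03,0],"jaw":1},{"angular":[0,0,0],"slide":[-0.1,-0.03,0],"jaw":1},{"angular":[0,0,0],"slide":[-0.08,-0.029,0.05],"jaw":1},{"angular":[0,0,0],"slide":[-0.037,0,0.05],"jaw":1},{"angular":[0,0,0],"slide":[0,0,0.05],"jaw":1},{"angular":[0,0,0],"slide":[0,0,0],"jaw":1},{"angular":[0,0,0],"slide":[0,0,0],"jaw":1}])

```text
time_s: 19.8
tool_pos: [0.4513, -0.263, 0.128]
tool_rot: [179.9, 0.0, 90.1]
force: [0.4, -1.1, 0.2]
grip_width: 0.0868
grasp_force: 0.0
```

Run:
```python
from h import *
im,c=snap('w14'); P,R,o=tool(); print(P,o['tool_rot'])
A=blob(im,proj(c,[.45,-.255,.025]),[0,5,20],[60,90,175]); print(A and (fit(c,A[0],.0155),A[2][:4]))
if A: print(cv2.fitEllipse(A[0]))
plan([.4502,-.263,.01],90)
cv2.imwrite('pics/x.png',im)
```

```text
[ 0.45135909 -0.26332982  0.12833472] [1.79900382e+02 6.15347753e-02 9.01186986e+01]
(((449.4, -262.0), (51.9, 66.7), 0.13), array([284, 155,  58,  72], dtype=int32))
((312.45269775390625, 190.75010681152344), (57.04940414428711, 71.11429595947266), 175.18296813964844)
turn z 0.0007 slide [ 0.0007 -0.0023  0.2367]
```

Call:
step_arm(rows=[{"angular":[0,0,-0.02],"slide":[0,0,0],"jaw":1},{"angular":[0,0,0],"slide":[0.001,-0.003,0.08],"jaw":1},{"angular":[0,0,0],"slide":[0,0,0.08],"jaw":1},{"angular":[0,0,0],"slide":[0,0,0.05],"jaw":1},{"angular":[0,0,0],"slide":[0,0,0.026],"jaw":1},{"angular":[0,0,0],"slide":[0,0,0],"jaw":0.3},{"angular":[0,0,0],"slide":[0,0,0],"jaw":0.3},{"angular":[0,0,0],"slide":[0,0,0],"jaw":0.3},{"angular":[0,0,0],"slide":[0,0,0],"jaw":0.3},{"angular":[0,0,0],"slide":[0,0,0],"jaw":0.3}], newtons=30)

```text
time_s: 21.1
tool_pos: [0.4489, -0.2639, 0.0096]
tool_rot: [179.9, 0.1, 93.6]
force: [0.9, 1.0, 2.6]
grip_width: 0.0502
grasp_force: 30.0
```

Lift, then turn to the press yaw and travel.

Call:
step_arm(rows=[{"angular":[0,0,0],"slide":[0,0,-0.03],"jaw":0.3},{"angular":[0,0,0],"slide":[0,0,-0.07],"jaw":0.3},{"angular":[0,0,0],"slide":[0,0,-0.1],"jaw":0.3},{"angular":[0,0,0],"slide":[0,0,-0.08],"jaw":0.3},{"angular":[0,0,0.0411],"slide":[0,0,0],"jaw":0.3},{"angular":[0,0,0],"slide":[0,0,0],"jaw":0.3},{"angular":[0,0,0],"slide":[0,0,0],"jaw":0.3}])

```text
time_s: 21.98
tool_pos: [0.4479, -0.2633, 0.1487]
tool_rot: [-179.9, -0.0, 86.3]
force: [-0.2, -0.7, -1.0]
grip_width: 0.0502
grasp_force: 30.0
```

Run:
```python
from h import *
im,c=snap('w15'); P,R,o=tool(); print(P,o['tool_rot'],o['grip_width'],o['force'])
A=blob(im,proj(c,P+[0,.01,.015]),[0,5,20],[60,90,175]); z=P[2]-.0096+.0155; print(A and (fit(c,A[0],z),A[2][:4],P*1000))
plan([.5597,.121,P[2]],86.2)
```

```text
[ 0.44792016 -0.26319491  0.14854761] [-1.79936706e+02 -3.93563021e-02  8.63053910e+01] 0.04998872574863438 [ 0.29782861  0.6451295  -0.67294929]
(((449.5, -251.7), (48.0, 53.3), 86.36), array([267, 189, 100,  84], dtype=int32), array([ 447.9201577 , -263.19490701,  148.54761001]))
turn z 0.0006 slide [0.7815 0.1721 0.    ]
```

Call:
step_arm(rows=[{"angular":[0,0,0],"slide":[0.06,0.014,0],"jaw":0.3},{"angular":[0,0,0],"slide":[0.1,0.022,0],"jaw":0.3},{"angular":[0,0,0],"slide":[0.1,0.022,0],"jaw":0.3},{"angular":[0,0,0],"slide":[0.1,0.022,0],"jaw":0.3},{"angular":[0,0,0],"slide":[0.1,0.022,0],"jaw":0.3},{"angular":[0,0,0],"slide":[0.1,0.022,0],"jaw":0.3},{"angular":[0,0,0],"slide":[0.1,0.022,0],"jaw":0.3},{"angular":[0,0,0],"slide":[0.08,0.017,0],"jaw":0.3},{"angular":[0,0,0],"slide":[0.038,0.009,0],"jaw":0.3},{"angular":[0,0,0],"slide":[0,0,0],"jaw":0.3}])

```text
time_s: 23.28
tool_pos: [0.5594, 0.1211, 0.1484]
tool_rot: [-179.9, -0.1, 86.5]
force: [-0.6, -0.8, -2.1]
grip_width: 0.0495
grasp_force: 30.0
```

Call:
step_arm(rows=[{"angular":[0,0,0],"slide":[0,0,0.06],"jaw":0.3},{"angular":[0,0,0],"slide":[0,0,0.07],"jaw":0.3},{"angular":[0,0,0],"slide":[0,0,0.03],"jaw":0.3},{"angular":[0,0,0],"slide":[0,0,0.02],"jaw":0.3},{"angular":[0,0,0],"slide":[0,0,0],"jaw":0.3},{"angular":[0,0,0],"slide":[0,0,0],"jaw":0.3}])

```text
time_s: 24.02
tool_pos: [0.5608, 0.1191, 0.0601]
tool_rot: [179.9, -0.0, 86.2]
force: [0.4, -0.1, -1.0]
grip_width: 0.0503
grasp_force: 30.0
```

Run:
```python
from h import *
P,R,o=tool(); print(P,o['tool_rot'],o['grip_width'],o['force'])
plan([.5597,.120,.0455],86.2)
```

```text
[0.56080257 0.11910551 0.06011396] [ 1.79900264e+02 -1.35193820e-02  8.62019793e+01] 0.05026196904662614 [ 0.36179682 -0.0941528  -1.00319724]
turn z 0.0 slide [ 0.0016 -0.0023  0.0292]
```

Call:
step_arm(rows=[{"angular":[0,0,0],"slide":[0.0015,-0.002,0.015],"jaw":0.3},{"angular":[0,0,0],"slide":[0,0,0.01],"jaw":0.3},{"angular":[0,0,0],"slide":[0,0,0.005],"jaw":0.3},{"angular":[0,0,0],"slide":[0,0,0],"jaw":0.3},{"angular":[0,0,0],"slide":[0,0,0],"jaw":0.3}])

```text
time_s: 24.65
tool_pos: [0.5591, 0.1197, 0.044]
tool_rot: [180.0, -0.0, 86.2]
force: [0.3, -0.7, -0.5]
grip_width: 0.0502
grasp_force: 30.0
```

Call:
step_arm(rows=[{"angular":[0,0,0],"slide":[0,0,0.002],"jaw":0.3},{"angular":[0,0,0],"slide":[0,0,0],"jaw":0.3}])

```text
time_s: 24.9
tool_pos: [0.5591, 0.1197, 0.0438]
tool_rot: [180.0, 0.0, 86.2]
force: [-1.9, -1.1, 4.9]
grip_width: 0.0498
grasp_force: 30.0
```

Call:
step_arm(rows=[{"angular":[0,0,0],"slide":[0,0,0],"jaw":0.7},{"angular":[0,0,0],"slide":[0,0,0],"jaw":0.9},{"angular":[0,0,0],"slide":[0,0,0],"jaw":0.9},{"angular":[0,0,0],"slide":[0,0,-0.05],"jaw":0.9},{"angular":[0,0,0],"slide":[0,0,-0.1],"jaw":0.55},{"angular":[0,0,0],"slide":[0,0,-0.12],"jaw":0.55},{"angular":[0,0,-0.0211],"slide":[0,0,-0.08],"jaw":0.55},{"angular":[0,0,0],"slide":[-0.1,-0.03,0],"jaw":0.55},{"angular":[0,0,0],"slide":[-0.08,-0.03,0],"jaw":0.55},{"angular":[0,0,0],"slide":[0,0,0],"jaw":0.55}])

```text
time_s: 26.15
tool_pos: [0.5286, 0.0251, 0.2178]
tool_rot: [-180.0, 0.2, 89.6]
force: [-0.3, 0.5, 0.2]
grip_width: 0.0481
grasp_force: 0.0
```

Run:
```python
from h import *
im,c=snap('w16'); P,R,o=tool(); print(P,o['tool_rot'])
A=blob(im,proj(c,[.56,.12,.065]),[0,0,20],[60,45,175]); print(A and (fit(c,A[0],.05),A[2][:4]))
B=blob(im,proj(c,[.572,.175,.035]),[9,50,130],[25,130,255]); print(B and (fit(c,B[0],.035),B[2][:4]))
plan([.4365,-.345,.2],90)
```

```text
[0.52892961 0.02784192 0.2179747 ] [1.79988180e+02 6.27919315e-02 8.97732226e+01]
(((558.4, 121.0), (50.3, 64.5), 2.53), array([319,  47,  52,  71], dtype=int32))
(((558.5, 118.0), (80.4, 162.8), -3.74), array([301,   0,  92, 167], dtype=int32))
turn z -0.0013 slide [-0.7457 -0.1849  0.0359]
```

Call:
step_arm(rows=[{"angular":[0,0,0],"slide":[-0.095,-0.024,0],"jaw":0.55},{"angular":[0,0,0],"slide":[-0.095,-0.024,0],"jaw":0.55},{"angular":[0,0,0],"slide":[-0.095,-0.024,0],"jaw":0.55},{"angular":[0,0,0],"slide":[-0.095,-0.024,0],"jaw":0.55},{"angular":[0,0,0],"slide":[-0.095,-0.024,0],"jaw":0.55},{"angular":[0,0,0],"slide":[-0.095,-0.024,0],"jaw":0.55},{"angular":[0,0,0],"slide":[-0.095,-0.024,0],"jaw":0.55},{"angular":[0,0,0],"slide":[-0.081,-0.017,0],"jaw":0.55},{"angular":[0,0,0],"slide":[0,0,0],"jaw":0.55},{"angular":[0,0,0],"slide":[0,0,0],"jaw":0.55}])

```text
time_s: 27.45
tool_pos: [0.438, -0.3414, 0.2178]
tool_rot: [180.0, -0.1, 90.1]
force: [1.2, -0.0, 0.1]
grip_width: 0.048
grasp_force: 0.0
```

Run:
```python
from h import *
im,c=snap('w17'); P,R,o=tool(); print(P,o['tool_rot'])
for z in (0,.02,.045,.09): print(z,proj(c,[.4365,-.345,z]).round())
hsv=cv2.cvtColor(im,cv2.COLOR_BGR2HSV); m=cv2.inRange(hsv,np.array([0,60,20]),np.array([12,255,200])); n,l,st,ce=cv2.connectedComponentsWithStats(m)
for k in range(1,n):
    if st[k][4]>60 and abs(ce[k][0]-300)<60: print(st[k],ce[k].round(1),onz(c,ce[k],.03).round(4))
a=im[150:290,230:410]; cv2.imwrite('pics/w17c.png',cv2.resize(a,None,fx=4,fy=4))
plan([.4365,-.345,.045],90)
```

```text
[ 0.43807884 -0.34108842  0.21797758] [ 1.79965990e+02 -5.90780186e-02  9.01983743e+01]
0 [313. 172.]
0.02 [313. 176.]
0.045 [313. 181.]
0.09 [313. 192.]
[ 232    0   33   88 1759] [251.1  34. ] [ 0.3738 -0.197   0.03  ]
[304 172  18  13 136] [313.  177.7] [ 0.4361 -0.3447  0.03  ]
turn z 0.0011 slide [-0.0078 -0.0032  0.346 ]
```

View pics/w17c.png

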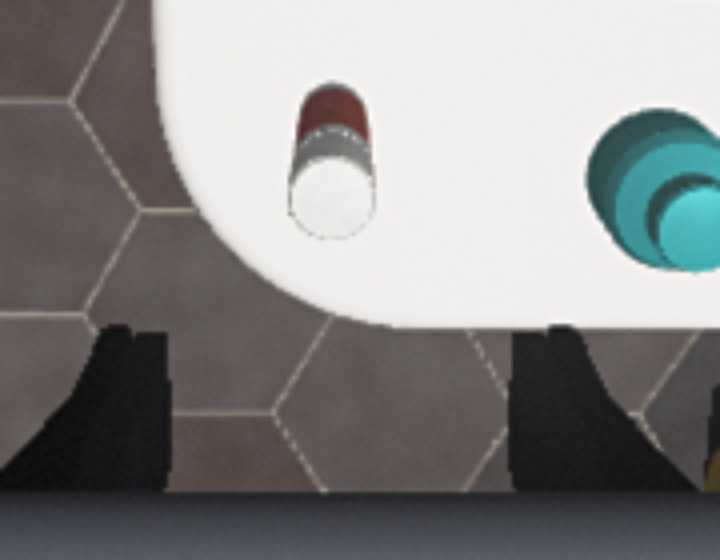

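Run:
```python
from h import *
im,c=load('w17'); print(onz(c,(313,199.3),.09), onz(c,(313,170.5),0))
P,R,o=tool(); x=onz(c,(313,199.3),.09); plan([x[0],x[1],.045],90)
im,c=load('w1'); print(onz(c,(286,264),.09))
```

```text
[ 0.43638222 -0.35211214  0.09      ] [ 0.43601611 -0.34260456  0.        ]
turn z 0.0011 slide [-0.022  -0.0034  0.346 ]
[ 0.43739752 -0.35351733  0.09      ]
```

Call:
step_arm(rows=[{"angular":[0,0,0],"slide":[-0.0225,-0.0035,0.03],"jaw":0.55},{"angular":[0,0,0],"slide":[0,0,0.08],"jaw":0.55},{"angular":[0,0,0],"slide":[0,0,0.08],"jaw":0.55},{"angular":[0,0,0],"slide":[0,0,0.08],"jaw":0.55},{"angular":[0,0,0],"slide":[0,0,0.05],"jaw":0.55},{"angular":[0,0,0],"slide":[0,0,0.026],"jaw":0.55},{"angular":[0,0,0],"slide":[0,0,0],"jaw":0.55},{"angular":[0,0,0],"slide":[0,0,0],"jaw":0.1},{"angular":[0,0,0],"slide":[0,0,0],"jaw":0.1},{"angular":[0,0,0],"slide":[0,0,0],"jaw":0.1}], newtons=15)

```text
time_s: 28.75
tool_pos: [0.4352, -0.355, 0.0459]
tool_rot: [180.0, 0.1, 90.0]
force: [-0.2, 0.3, 0.1]
grip_width: 0.0256
grasp_force: 0.0
```

Call:
step_arm(rows=[{"angular":[0,0,0],"slide":[0,0,0],"jaw":0.1},{"angular":[0,0,0],"slide":[0,0,0],"jaw":0.1}])

```text
time_s: 29.0
tool_pos: [0.435, -0.3549, 0.0456]
tool_rot: [180.0, 0.0, 90.0]
force: [-0.9, -0.3, 2.5]
grip_width: 0.021
grasp_force: 15.0
```

Call:
step_arm(rows=[{"angular":[0,0,0],"slide":[0,0,-0.04],"jaw":0.1},{"angular":[0,0,0],"slide":[0,0,-0.08],"jaw":0.1},{"angular":[0,0,0],"slide":[0,0,-0.09],"jaw":0.1},{"angular":[0,0,0],"slide":[0,0,0],"jaw":0.1},{"angular":[0,0,0],"slide":[0,0,0],"jaw":0.1}])

```text
time_s: 29.62
tool_pos: [0.4345, -0.3545, 0.1503]
tool_rot: [-180.0, 0.0, 90.0]
force: [0.0, 0.6, -0.5]
grip_width: 0.0215
grasp_force: 15.0
```

Run:
```python
from h import *
im,c=snap('w18'); P,R,o=tool(); print(P,o['tool_rot'],o['grip_width'])
hsv=cv2.cvtColor(im,cv2.COLOR_BGR2HSV)
m=cv2.inRange(hsv,np.array([0,60,20]),np.array([12,255,200])); n,l,st,ce=cv2.connectedComponentsWithStats(m)
for k in range(1,n):
    if st[k][4]>60 and abs(ce[k][0]-300)<60: print(st[k],ce[k].round(1))
a=P.copy(); a[2]-=.0455; print('bottom pred',proj(c,a).round(1),'far bottom edge',proj(c,a+[0,.011,0]).round(1))
# wells: dark-shadow ellipse by contours of the non-shaded rim
for w,uv in (('w1',(386,87)),('w1',(375,186)),('w2',(373,203))):
    i,cc=load(w); print(w,onz(cc,uv,.022).round(4))
plan([.5547,-.1554,P[2]],87)
```

```text
[ 0.43414107 -0.3541647   0.14950327] [-1.79933957e+02 -3.92179518e-02  8.99955420e+01] 0.021107692194717618
[ 226    0   32   82 1224] [245.   27.8]
[295 206  39  39 891] [314.2 223.3]
bottom pred [314.3 218. ] far bottom edge [314.3 203.1]
w1 [ 0.5558 -0.1554  0.022 ]
w1 [ 0.5495 -0.2773  0.022 ]
w2 [ 0.5544 -0.1524  0.022 ]
turn z 0.0166 slide [0.4096 0.22   0.    ]
```

Call:
step_arm(rows=[{"angular":[0,0,0.0166],"slide":[0,0,0],"jaw":0.1},{"angular":[0,0,0],"slide":[0.04,0.02,0],"jaw":0.1},{"angular":[0,0,0],"slide":[0.09,0.05,0],"jaw":0.1},{"angular":[0,0,0],"slide":[0.09,0.05,0],"jaw":0.1},{"angular":[0,0,0],"slide":[0.09,0.05,0],"jaw":0.1},{"angular":[0,0,0],"slide":[0.07,0.04,0],"jaw":0.1},{"angular":[0,0,0],"slide":[0.03,0.01,0],"jaw":0.1},{"angular":[0,0,0],"slide":[0,0,0],"jaw":0.1},{"angular":[0,0,0],"slide":[0,0,0],"jaw":0.1}])

```text
time_s: 30.8
tool_pos: [0.5542, -0.1578, 0.1494]
tool_rot: [-179.9, 0.1, 86.9]
force: [0.4, -0.1, -0.2]
grip_width: 0.0209
grasp_force: 15.0
```

Run:
```python
from h import *
im,c=snap('w19'); P,R,o=tool(); print(P,o['tool_rot'],o['grip_width'])
plan([.555,-.1552,.057],87)
```

```text
[ 0.55426396 -0.15798262  0.14959661] [-1.79930352e+02  6.06637375e-02  8.68259735e+01] 0.02121312850754912
turn z -0.001 slide [0.0056 0.0012 0.1852]
```

Call:
step_arm(rows=[{"angular":[0,0,0],"slide":[0.004,0,0.04],"jaw":0.1},{"angular":[0,0,0],"slide":[0,0,0.05],"jaw":0.1},{"angular":[0,0,0],"slide":[0,0,0.05],"jaw":0.1},{"angular":[0,0,0],"slide":[0,0,0.02],"jaw":0.1},{"angular":[0,0,0],"slide":[0,0,0.01],"jaw":0.1},{"angular":[0,0,0],"slide":[0,0,0.01],"jaw":0.1},{"angular":[0,0,0],"slide":[0,0,0],"jaw":0.1},{"angular":[0,0,0],"slide":[0,0,0],"jaw":0.1}])

```text
time_s: 31.85
tool_pos: [0.5559, -0.1537, 0.0606]
tool_rot: [179.9, 0.0, 87.0]
force: [-0.6, 0.0, 0.2]
grip_width: 0.0208
grasp_force: 15.0
```

Call:
step_arm(rows=[{"angular":[0,0,0],"slide":[-0.003,-0.002,0.005],"jaw":0.1},{"angular":[0,0,0],"slide":[0,0,0.005],"jaw":0.1},{"angular":[0,0,0],"slide":[0,0,0],"jaw":0.1}])

```text
time_s: 32.22
tool_pos: [0.5545, -0.1554, 0.0556]
tool_rot: [180.0, 0.0, 87.0]
force: [-1.3, -0.4, 4.7]
grip_width: 0.0214
grasp_force: 15.0
```

Call:
step_arm(rows=[{"angular":[0,0,0],"slide":[0,0,0],"jaw":0.35},{"angular":[0,0,0],"slide":[0,0,0],"jaw":0.6},{"angular":[0,0,0],"slide":[0,0,0],"jaw":0.6},{"angular":[0,0,0],"slide":[0,0,-0.04],"jaw":0.6},{"angular":[0,0,0],"slide":[0,0,-0.08],"jaw":0.6},{"angular":[0,0,0],"slide":[0,0,-0.1],"jaw":0.6},{"angular":[0,0,0],"slide":[0,0,-0.08],"jaw":0.6},{"angular":[0,0,-0.0167],"slide":[0,0,0],"jaw":0.6},{"angular":[0,0,0],"slide":[0,0,0],"jaw":0.6}])

```text
time_s: 33.35
tool_pos: [0.5548, -0.1549, 0.2067]
tool_rot: [179.9, 0.1, 90.0]
force: [0.1, 0.6, 0.4]
grip_width: 0.0523
grasp_force: 0.0
```

Run:
```python
from h import *
P,R,o=tool(); print(P,o['tool_rot'],o['grip_width'])
plan([.4365,.066,.2],90)
```

```text
[ 0.55475517 -0.15492456  0.20665316] [1.79898257e+02 6.40457525e-02 8.99987520e+01] 0.05227452592728152
turn z -0.0 slide [ 0.4418 -0.2365  0.0133]
```

Call:
step_arm(rows=[{"angular":[0,0,0],"slide":[0.08,-0.044,0],"jaw":0.6},{"angular":[0,0,0],"slide":[0.09,-0.05,0],"jaw":0.6},{"angular":[0,0,0],"slide":[0.09,-0.05,0],"jaw":0.6},{"angular":[0,0,0],"slide":[0.09,-0.05,0],"jaw":0.6},{"angular":[0,0,0],"slide":[0.09,-0.0425,0.05],"jaw":0.6},{"angular":[0,0,0],"slide":[0,0,0.05],"jaw":0.6},{"angular":[0,0,0],"slide":[0,0,0],"jaw":0.6},{"angular":[0,0,0],"slide":[0,0,0],"jaw":0.6}])

```text
time_s: 34.35
tool_pos: [0.4366, 0.0647, 0.1558]
tool_rot: [180.0, -0.0, 89.9]
force: [0.3, 0.1, 0.2]
grip_width: 0.0526
grasp_force: 0.0
```

Run:
```python
from h import *
im,c=snap('w20'); P,R,o=tool(); print(P,o['tool_rot'])
hsv=cv2.cvtColor(im,cv2.COLOR_BGR2HSV)
m=cv2.inRange(hsv,np.array([0,90,40]),np.array([12,255,255])); m=m|cv2.inRange(hsv,np.array([170,90,40]),np.array([180,255,255]))
n,l,st,ce=cv2.connectedComponentsWithStats(m)
u=proj(c,[.4365,.066,.035]); print(u)
for k in range(1,n):
    if st[k][4]>60 and abs(ce[k][0]-u[0])<60: print(st[k],ce[k].round(1))
k=l[int(u[1])+6,int(u[0])]; s=st[k]
# top face: width w at the near part, nearest (bottom) extent of blob is near rim of the top face
b=s[1]+s[3]; near=onz(c,(s[0]+s[2]/2,b),.035); lft=onz(c,(s[0],b-10),.035); rgt=onz(c,(s[0]+s[2],b-10),.035)
far=onz(c,(s[0]+s[2]/2,s[1]),0)
print('near rim',near.round(4),'far base',far.round(4),'width',rgt[0]-lft[0])
plan([near[0],(near[1]+far[1])/2,.016],90)
```

```text
[0.43690267 0.06457098 0.15597532] [ 1.79933783e+02 -2.80714708e-02  8.99306573e+01]
[314.62723677 188.97799853]
[300 168  29  35 777] [313.8 185.6]
near rim [0.4364 0.0523 0.035 ] far base [0.4364 0.0788 0.    ] width 0.027098627464502034
turn z -0.0004 slide [ 0.002  -0.0011  0.28  ]
```

Call:
step_arm(rows=[{"angular":[0,0,0],"slide":[0.002,-0.001,0.05],"jaw":0.6},{"angular":[0,0,0],"slide":[0,0,0.08],"jaw":0.6},{"angular":[0,0,0],"slide":[0,0,0.08],"jaw":0.6},{"angular":[0,0,0],"slide":[0,0,0.05],"jaw":0.6},{"angular":[0,0,0],"slide":[0,0,0.02],"jaw":0.6},{"angular":[0,0,0],"slide":[0,0,0],"jaw":0.6},{"angular":[0,0,0],"slide":[0,0,0],"jaw":0.2},{"angular":[0,0,0],"slide":[0,0,0],"jaw":0.2},{"angular":[0,0,0],"slide":[0,0,0],"jaw":0.2},{"angular":[0,0,0],"slide":[0,0,0],"jaw":0.2}], newtons=12)

```text
time_s: 35.65
tool_pos: [0.436, 0.0658, 0.0155]
tool_rot: [180.0, 0.0, 90.0]
force: [-1.3, -0.5, 3.5]
grip_width: 0.0277
grasp_force: 12.0
```

Call:
step_arm(rows=[{"angular":[0,0,0],"slide":[0,0,0],"jaw":0.2},{"angular":[0,0,0],"slide":[0,0,0],"jaw":0.2},{"angular":[0,0,0],"slide":[0,0,-0.04],"jaw":0.2},{"angular":[0,0,0],"slide":[0,0,-0.08],"jaw":0.2},{"angular":[0,0,0],"slide":[0,0,-0.12],"jaw":0.2},{"angular":[0,0,0],"slide":[0,0,-0.1],"jaw":0.2},{"angular":[0,0,0],"slide":[0,0,0],"jaw":0.2},{"angular":[0,0,0],"slide":[0,0,0],"jaw":0.2}])

```text
time_s: 36.65
tool_pos: [0.435, 0.0657, 0.1842]
tool_rot: [-179.9, 0.0, 90.0]
force: [0.1, 0.6, -0.4]
grip_width: 0.0277
grasp_force: 12.0
```

Run:
```python
from h import *
P,R,o=tool(); print(P,o['tool_rot'],o['grip_width'],o['grasp_force'])
plan([.5487,-.2785,P[2]],87); plan([.43,-.2785,P[2]],87)
im,c=snap('w21')
hsv=cv2.cvtColor(im,cv2.COLOR_BGR2HSV); m=cv2.inRange(hsv,np.array([0,90,40]),np.array([12,255,255]))
n,l,st,ce=cv2.connectedComponentsWithStats(m); print([ (st[k].tolist()) for k in range(1,n) if st[k][4]>200], proj(c,P))
```

```text
[0.43496005 0.06571475 0.18422181] [-1.79945784e+02  4.04806791e-02  9.00037660e+01] 0.02769787118674899 11.999938488006592
turn z 0.0167 slide [-0.6756  0.2632  0.    ]
turn z 0.0167 slide [-0.688   0.0261  0.    ]
[[380, 18, 120, 198, 2767], [238, 91, 32, 145, 3366], [287, 215, 56, 58, 2617]] [314.99851653 247.2944245 ]
```

Call:
step_arm(rows=[{"angular":[0,0,0.0167],"slide":[0,0,0],"jaw":0.2},{"angular":[0,0,0],"slide":[-0.05,0.02,0],"jaw":0.2},{"angular":[0,0,0],"slide":[-0.1,0.04,0],"jaw":0.2},{"angular":[0,0,0],"slide":[-0.1,0.04,0],"jaw":0.2},{"angular":[0,0,0],"slide":[-0.1,0.04,0],"jaw":0.2},{"angular":[0,0,0],"slide":[-0.1,0.04,0],"jaw":0.2},{"angular":[0,0,0],"slide":[-0.1,0.04,0],"jaw":0.2},{"angular":[0,0,0],"slide":[-0.08,0.03,0],"jaw":0.2},{"angular":[0,0,0],"slide":[-0.046,0.013,0],"jaw":0.2},{"angular":[0,0,0],"slide":[0,0,0],"jaw":0.2}])

```text
time_s: 37.95
tool_pos: [0.5478, -0.2816, 0.1819]
tool_rot: [-179.8, -0.1, 86.8]
force: [0.6, 0.3, -0.2]
grip_width: 0.0278
grasp_force: 12.0
```

Call:
step_arm(rows=[{"angular":[0,0,0],"slide":[0,0,0.05],"jaw":0.2},{"angular":[0,0,0],"slide":[0,0,0.08],"jaw":0.2},{"angular":[0,0,0],"slide":[0,0,0.08],"jaw":0.2},{"angular":[0,0,0],"slide":[0,0,0.04],"jaw":0.2},{"angular":[0,0,0],"slide":[0,0,0],"jaw":0.2},{"angular":[0,0,0],"slide":[0,0,0],"jaw":0.2}])

```text
time_s: 38.7
tool_pos: [0.5504, -0.2784, 0.0616]
tool_rot: [179.9, 0.0, 87.0]
force: [-0.3, -0.1, 0.0]
grip_width: 0.0275
grasp_force: 12.0
```

Run:
```python
from h import *
P,R,o=tool(); print(P,o['tool_rot'],o['grip_width'],o['grasp_force'])
plan([.5487,-.2785,.0265],87)
im,c=snap('w22')
# middle bottle / well check in this near view
for w,uv in (('well L',[.5549,-.1553,.022]),('well R',[.5487,-.2785,.022])): print(w,proj(c,uv).round())
```

```text
[ 0.55036526 -0.27843829  0.06155001] [1.79879208e+02 4.77759894e-02 8.70379887e+01] 0.027491504323139293 11.999935358762741
turn z 0.0002 slide [-0.0003 -0.0033  0.0701]
well L [312.  20.]
well R [312. 222.]
```

Call:
step_arm(rows=[{"angular":[0,0,0],"slide":[-0.0005,-0.003,0.02],"jaw":0.2},{"angular":[0,0,0],"slide":[0,0,0.015],"jaw":0.2},{"angular":[0,0,0],"slide":[0,0,0.01],"jaw":0.2},{"angular":[0,0,0],"slide":[0,0,0.01],"jaw":0.2},{"angular":[0,0,0],"slide":[0,0,0.005],"jaw":0.2},{"angular":[0,0,0],"slide":[0,0,0],"jaw":0.2}])

```text
time_s: 39.5
tool_pos: [0.5477, -0.2785, 0.0299]
tool_rot: [-180.0, -0.0, 87.0]
force: [-0.1, -0.1, 0.1]
grip_width: 0.0273
grasp_force: 12.0
```

Call:
step_arm(rows=[{"angular":[0,0,0],"slide":[0,0,0.004],"jaw":0.2},{"angular":[0,0,0],"slide":[0,0,0.004],"jaw":0.2},{"angular":[0,0,0],"slide":[0,0,0],"jaw":0.2},{"angular":[0,0,0],"slide":[0,0,0],"jaw":0.2}])

```text
time_s: 40.0
tool_pos: [0.5478, -0.2786, 0.0261]
tool_rot: [180.0, 0.0, 87.0]
force: [0.1, -0.1, 0.1]
grip_width: 0.0272
grasp_force: 12.0
```

Call:
step_arm(rows=[{"angular":[0,0,0],"slide":[0,0,0.001],"jaw":0.2},{"angular":[0,0,0],"slide":[0,0,0],"jaw":0.4},{"angular":[0,0,0],"slide":[0,0,0],"jaw":0.55},{"angular":[0,0,0],"slide":[0,0,0],"jaw":0.55},{"angular":[0,0,0],"slide":[0,0,-0.04],"jaw":0.55},{"angular":[0,0,0],"slide":[0,0,-0.1],"jaw":0.55},{"angular":[0,0,0],"slide":[0,0,-0.12],"jaw":0.55},{"angular":[0,0,0],"slide":[0,0,-0.1],"jaw":0.55},{"angular":[0,0,0],"slide":[0,0,-0.05],"jaw":0.55}])

```text
time_s: 41.12
tool_pos: [0.5493, -0.2785, 0.2358]
tool_rot: [179.7, 0.2, 87.0]
force: [0.1, -1.0, -0.0]
grip_width: 0.0481
grasp_force: 0.0
```

Call:
step_arm(rows=[{"angular":[0,0,0],"slide":[-0.1,-0.05,0],"jaw":0.55},{"angular":[0,0,0],"slide":[-0.1,-0.05,0],"jaw":0.55},{"angular":[0,0,0],"slide":[-0.1,-0.05,0],"jaw":0.55},{"angular":[0,0,0],"slide":[0,0,0],"jaw":0.55},{"angular":[0,0,0],"slide":[0,0,0],"jaw":0.55}])

```text
time_s: 41.75
tool_pos: [0.4655, -0.424, 0.2317]
tool_rot: [179.9, 0.0, 87.0]
force: [0.1, 0.4, 0.7]
grip_width: 0.0476
grasp_force: 0.0
```

Run:
```python
from h import *
print(tool()[0])
s=env.read_camera('scene')[110:280,140:440,::-1]; t=env.read_camera('top')[130:260,160:490,::-1]
w=snap('w23')[0][:150,150:550]
s=cv2.resize(s,(500,283)); t=cv2.resize(t,(760,299)); w=cv2.resize(w,(300,113))
o=np.zeros((590,800,3),'uint8'); o[:283,:500]=s; o[:113,500:]=w; o[287:586,:760]=t; cv2.imwrite('pics/fin.png',o)
```

```text
[ 0.46552085 -0.42395094  0.23172199]
```

View pics/fin.png

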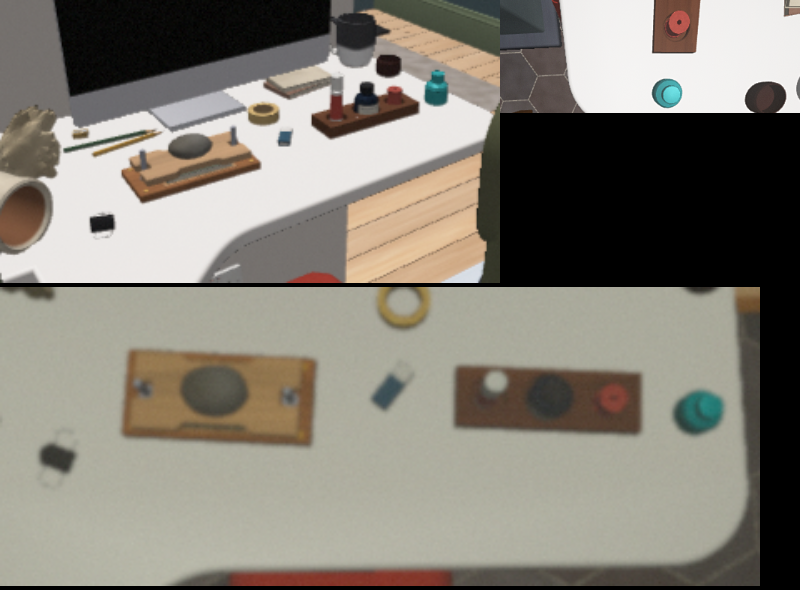

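The picture shows the stone on the middle of the board (215,390) with both posts in the notches. The glue stick stands in the left well (493,385) and the reel in the right one (613,398). The ink bottle, eraser and clip are where they were.

```bash
python3 -c "
from cell import env
print(env.sign_off())"
```

```text
the job is handed in; nothing more can be done
None
```

The job is done and handed in at about 42 s: the notebook is under the board in the press with the stone on top, the glue stick is in the left well and the reel in the right, and the last pictures show the ink bottle, eraser and clip where they were.

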